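# Turn a flat-edged LED module against the alignment bar

## Robot

A 7-joint arm with a two-finger parallel gripper is mounted at the origin on the work surface. World frame = base frame: x ahead of the robot, y to its left, z up, the work surface at z = 0. Lengths are in m, angles in rad, forces in N, time in s.
With the tool pointing down it reaches from about 0.425 to 0.875 m from the base axis. Payload 4.7 kg.
Tool frame: the origin (TCP) lies at the centre of the arm's flange, where the gripper is bolted on; the fingertips stand 182 mm ahead of it and the grasp point (between the pads) lies 164 mm ahead of it (ctrl.grip_depth is the distance from the TCP to the grasp point, in m); z points along the fingers, y is the direction in which the jaws open and shut (so a half turn about z gives the same grasp; the last joint's range is limited). The gripper opens to 87 mm and grips with 3 to 60 N. Pads are 19 mm wide; open, the fingers measure 117 mm over their backs; the gripper's body (75 mm by 190 mm) begins 51 mm behind the grasp point.
Start: joints at [-1.293, 0.321, -0.07, 1.45, 0.023, 1.371, -0.057], TCP at [0.17, 0.628, 0.405] pointing down, gripper open.
Joint ranges: [-2.86, 2.86], [-0.3, 2.09], [-1.38, 1.24], [0.06, 2.45], [-1.56, 4.7], [0.09, 2.05], [-2.69, 2.69]. Speed limits (rad/s): [2.57, 2.57, 3.14, 3.14, 3.14, 3.14, 3.14].

## Interface

Orientations are given as a unit quaternion [x, y, z, w].
In Python, from rig import ctrl, imaging, job gives the robot as it stands.
- The arm moves only by the shell command python3 -m jog 'ROWS' [FORCE]. ROWS is JSON, a list of rows, each an object with "gripper": the finger opening in cm, from 0 to 8.7; "dp": the shift along the tool's x, y, z in cm, a list of three; "twist": the turn about the tool's z in rad. In form: [{"gripper": gripper, "dp": [dx, dy, dz], "twist": twist}, ...]. A call has 1 to 10 rows; each row is the pose to reach, as a shift and turn from the pose commanded when the call began, along the tool's axes at that moment; what a row does not reach only later rows make up. A row lasts 1/8 s, in which the tool goes at most 62.5 mm and 10.7 degrees, less where a joint would pass 70% of its speed; a pose out of reach is approached as far as the arm can. A call with a gripper value outside its range is refused whole. The fingers move at their own pace and stop on an object; FORCE is the grip in N (left out, the last holds). Time passes only in rows, so rows that repeat a pose let the fingers close. It gives the time, the measured TCP pose, the force and the opening at its end, in the units of the state.
- ctrl.observe(): the state, without advancing time (a new reading comes with each control period).
- imaging.grab_frame(name): name is "side" or "top" or "wrist"; returns (picture, depth): 420x560x3 uint8, red, green, blue; 420x560 float32, m along the optical axis (not along the pixel's ray), 0 where there is no reading.
- imaging.calibration(name): a dict with "fx", "fy", "cx", "cy" (pixels), "distortion" ([k1, k2, p1, p2, k3] as OpenCV has them; the pictures are not rectified), "origin" and "rotation" of the camera in the world. Camera axes: x right, y down, z forward; pixel columns grow to the right and rows downward; lengths in m; the calibration is good to about 2 mm. A picture is of the moment at which its call begins: read the wrist's pose just before it. calibration takes no time and is no camera call; for the wrist camera it gives the pose at the moment of the call.
- job.close_job(): hands the job in, once; it reports no verdict.
The state is a dict: "time_s": time; "q": joint angles; "qvel": joint speeds; "effort": joint torques, N m; "position": TCP position; "eef_rot": TCP orientation; "force": force on the tool from outside, world axes, zero at the start; "torque": the same for the moment, N m; "grip_width": opening from 0.0 (shut) to 1.0 (fully open).
Only numpy, scipy, OpenCV 4.12 (cv2) and the standard library are available. Lean on these libraries where they do the work, as an engineer would, in place of code of your own. Each camera call takes 0.05 s, during which the arm holds its last target.

## Task

Take the red round module out of the black tray, lay it in the channel of the grey fixture and let go of it there. Then take hold of it anew and turn it until its flat edge lies flush along the steel alignment bar, centred on the yellow mark, red side up and flat on the channel floor. Leave the other loose things on the bench and in the tray where they are.

Things in the scene. Friction and masses are not known exactly. Their poses are not given: they have to be found in the camera images.
- red_module_mid (a point): Centre (half-way up) of the red module: a rigid puck, 60 mm in diameter, 16 mm thick, about 85 g, black with a red top. One flat edge, 36 mm long, 24 mm from the centre, has a white line along it. x points from the centre to the flat, z up out of the red top. It starts in a lane of the tray, its flat towards the tray's +x within 0.3 rad (a grasp along the lane has a finger on the flat)
- red_module_flat (a point): Middle of the red module's flat face, 24 mm from its centre, half-way up
- tray: Black tray, fixed, 170 x 152 mm; origin at the centre of its underside, on the bench. Two lanes along its x, centred at y = -36 and +36 mm, 65 mm wide, open at both ends, between ribs 7 mm thick with tops 26 mm above the bench. Lane floor 4 mm above the bench. A module lies in each lane; fingers fit only at its two sides along the lane
- fixture: Grey fixture, fixed; plate 108 x 200 x 12 mm, origin at its underside's centre, on the bench. A channel 76 mm wide, open-ended, runs along y; floor 12 mm above the bench. Its +x side is the bright steel alignment bar (inner face x = +38 mm), its -x side a black guide (inner face x = -38 mm): each 14 mm thick, y from -85 to +85 mm, tops 32 mm above the bench. Yellow mark at y = 0
- green_module_mid (a point): Centre of a green-topped module of the same size and shape, in the other lane; leave it alone
- screwdriver_grip (a point): Middle of the handle of a screwdriver with an orange handle, 170 mm long, lying on the bench; leave it alone
- heat_sink_mid (a point): Centre of a loose finned aluminium heat sink, 44 x 30 x 22 mm, on the bench; leave it alone
- tweezers_mid (a point): Middle of a pair of steel tweezers, 135 mm long and 6 mm high, lying on the bench; leave it alone
- parts_jar_mid (a point): Middle of a small jar with a blue cap, 48 mm in diameter and 60 mm high, on the bench; leave it alone
- spool_mid (a point): Middle of a yellow plastic drum, 56 mm in diameter and 30 mm high, on the bench; leave it alone
Not all that is in view belongs to the job. Leave any blue or purple look-alike of the part that bears red_module_mid alone.

How it is judged:
On the way, in this order (a step that is already met when the one before it is completed fails the run):
1. the red module lies flat in the fixture's channel and has been let go (angle between red_module_mid's own z axis and vertical below 0.08 rad and z of red_module_mid in the frame of fixture between 0.016 and 0.0225 m and x of red_module_mid in the frame of fixture between -0.02 and 0.02 m and y of red_module_mid in the frame of fixture between -0.085 and 0.085 m and contact force between the fingers and red_module below 0.1 N and linear speed of red_module below 0.02 m/s), for 0.2 s.
2. its flat has been turned against the alignment bar, at the mark (angle between red_module_mid's own z axis and vertical below 0.08 rad and z of red_module_mid in the frame of fixture between 0.016 and 0.0225 m and x of red_module_flat in the frame of fixture between 0.0355 and 0.045 m and y of red_module_flat in the frame of fixture between -0.008 and 0.008 m and angle between the x axis of red_module_mid and the x axis of fixture, either way round below 0.06 rad), for 0.2 s.
At the end, for the whole second after the job is handed in: The red module lies flat on the channel floor, red side up (within 0.08 rad), its flat parallel to the steel bar within 0.06 rad, the middle of the flat within 2.5 mm of the bar's inner face and within 8 mm of the yellow mark along the bar, let go and at rest (all of step 2 and contact force between the fingers and red_module below 0.1 N and linear speed of red_module below 0.02 m/s); the robot touches nothing.
It fails at once if the green module, screwdriver, heat sink, tweezers, jar or yellow drum is moved by more than 20 mm (distance of any of green_module_mid, screwdriver_grip, heat_sink_mid, tweezers_mid, parts_jar_mid, spool_mid from where it was at the start of the episode above 0.02 m).
It also fails if it takes over 58 s, if anything falls off the work surface, if the arm or the gripper's body presses on something with over 40 N, if the wrist force passes 120 N, or if a joint passes its speed limit or range.

## Working session

There is one attempt and no reset: what is moved stays moved. The work goes in short steps, Python scripts to look and compute and a shell command to move; the robot and the scene stay as the last step left them, time stands still between calls to the robot, and variables do not carry over. Pictures are saved under pics/ and viewed, and the job is handed in when it is done.

```bash
ls; mkdir -p pics; python3 - <<'E'
from rig import ctrl, imaging, job
import cv2, numpy as np
s=ctrl.observe(); print(s, ctrl.grip_depth)
for n in ("top","side"):
    p,d=imaging.grab_frame(n); cv2.imwrite(f"pics/{n}0.png",p[:,:,::-1]); np.savez(f"pics/{n}0.npz",p=p,d=d)
    c=imaging.calibration(n); print(n,c)
E
```

```text
pics
{'time_s': 0.0, 'q': array([-1.29291822,  0.32185369, -0.07006535,  1.4516668 ,  0.02262069,
        1.37078415, -0.05688826]), 'qvel': array([ 0.00122913,  0.00046775, -0.00062486, -0.00020255, -0.00036695,
       -0.00030129,  0.00016841]), 'effort': array([ 2.99107887e-04, -4.91294360e+01, -4.03776057e-01, -3.12525129e+01,
       -6.39297534e-02,  4.35497565e-02,  1.52661114e-04]), 'position': array([0.16946845, 0.62731591, 0.40364521]), 'eef_rot': array([ 1.31493151e-01,  9.91316612e-01, -9.60471014e-04, -6.52333772e-05]), 'force': array([0.89246828, 0.01337827, 0.26592421]), 'torque': array([-0.0515744 , -0.02361379,  0.00949017]), 'grip_width': 0.9971075694878657} 0.1635
top {'fx': 409.24096943377435, 'fy': 409.24096943377435, 'cx': 277.0950954705083, 'cy': 206.4818320784705, 'distortion': array([-0.00663142,  0.        ,  0.        ,  0.        ,  0.        ]), 'origin': array([ 0.41314444, -0.10066203,  0.90578971]), 'rotation': array([ 0.70961739, -0.70025348,  0.04283179, -0.0652201 ])}
side {'fx': 448.88335314065284, 'fy': 448.88335314065284, 'cx': 275.27292097945656, 'cy': 205.97020849401244, 'distortion': array([-0.12106116,  0.        ,  0.        ,  0.        ,  0.        ]), 'origin': array([ 0.20610118, -0.91952916,  0.64524782]), 'rotation': array([ 0.86298747, -0.15759913,  0.09815014, -0.46987412])}
```

View pics/top0.png

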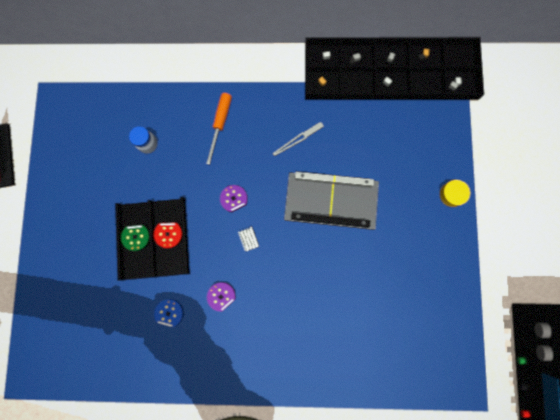

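View pics/side0.png

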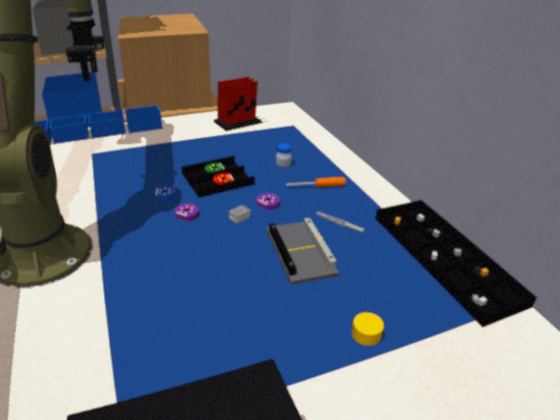

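The top view shows the red module at about (168,235) in the tray's right lane. The fixture is at about (332,201), with its steel bar on the upper side (+x world). Next I'll measure both.

```bash
cat > h.py <<'E'
import cv2, numpy as np
from scipy.spatial.transform import Rotation as R
from rig import ctrl, imaging, job
def pix2w(c,uv,z):
    K=np.array([[c['fx'],0,c['cx']],[0,c['fy'],c['cy']],[0,0,1]])
    n=cv2.undistortPoints(np.array(uv,float).reshape(-1,1,2),K,np.array(c['distortion'])).reshape(-1,2)
    r=np.c_[n,np.ones(len(n))]
    Rm=np.array(c['rotation']); Rm=R.from_quat(Rm).as_matrix() if Rm.size==4 else Rm
    r=r@Rm.T; o=np.array(c['origin'])
    return o+r*((z-o[2])/r[:,2])[:,None]
def redmask(p):
    h=cv2.cvtColor(p,cv2.COLOR_RGB2HSV)
    return (((h[...,0]<8)|(h[...,0]>172))&(h[...,1]>150)&(h[...,2]>90)).astype(np.uint8)
E
python3 - <<'E'
from h import *
c=imaging.calibration("top"); f=np.load("pics/top0.npz"); p=f['p']
b=p[:,:,::-1]
a=cv2.resize(b[185:290,100:200],None,fx=5,fy=5,interpolation=cv2.INTER_CUBIC)
cv2.imwrite("pics/tray0.png",a)
cv2.imwrite("pics/fix0.png",cv2.resize(b[160:240,275:390],None,fx=6,fy=6,interpolation=cv2.INTER_CUBIC))
m=redmask(p); n,l,st,ce=cv2.connectedComponentsWithStats(m)
for i in range(1,n):
    if st[i,4]>30: print(st[i],ce[i],pix2w(c,[ce[i]],.02))
# yellow mark
h=cv2.cvtColor(p,cv2.COLOR_RGB2HSV)
y=((h[...,0]>20)&(h[...,0]<35)&(h[...,1]>100)&(h[...,2]>90)).astype(np.uint8)
n,l,st,ce=cv2.connectedComponentsWithStats(y)
for i in range(1,n):
    if st[i,4]>15: print('y',st[i],ce[i],pix2w(c,[ce[i]],.012))
E
```

```text
[153 222  29  27 486] [167.29835391 235.49382716] [[0.4827617  0.16771469 0.02      ]]
[522 411   9   7  48] [525.9375     413.91666667] [[ 0.13423985 -0.57714227  0.02      ]]
y [441 180  29  26 605] [455.04793388 192.8214876 ] [[ 0.58540024 -0.46157233  0.012     ]]
y [329 184   5  32  76] [331.31578947 199.78947368] [[ 0.56704723 -0.19070772  0.012     ]]
```

View pics/tray0.png

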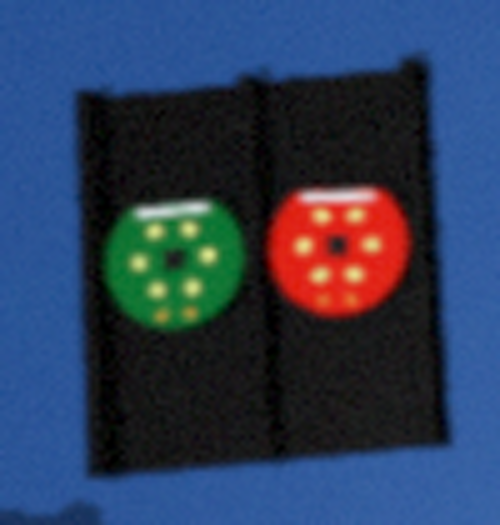

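View pics/fix0.png

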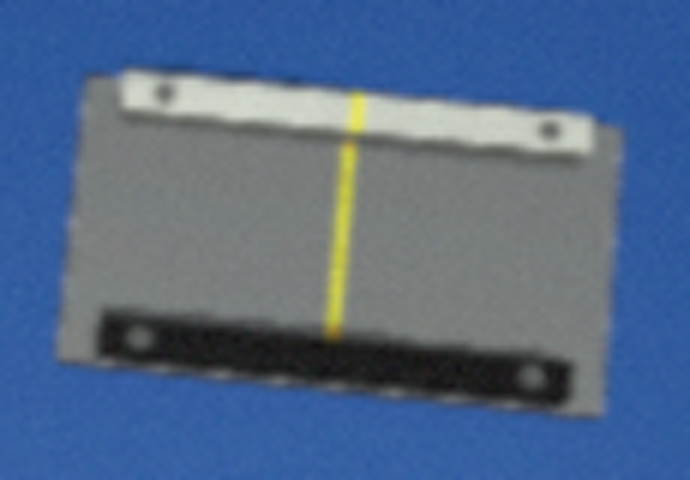

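The red module's flat (white line) faces up in the image, towards world +x. The steel bar is also on the image-up side. Next I'll get the angles.

```bash
python3 - <<'E'
from h import *
c=imaging.calibration("top")
P=lambda a,z: pix2w(c,a,z)[:,:2]
# tray ribs corners (zoom 5, off 100,185)
t=lambda l,ox,oy,f:[(ox+x/f,oy+y/f) for x,y in l]
q=P(t([(82,95),(427,62),(447,443),(92,473)],100,185,5),.026); print(q, 'ang rib', [np.degrees(np.arctan2(*(a-b)[::-1])) for a,b in((q[0],q[3]),(q[1],q[2]))])
r=P(t([(300,197),(378,196),(339,250),(340,252)],100,185,5),.020); print('red',r, np.degrees(np.arctan2(*(r[0]-r[1])[::-1]))-90)
f=P(t([(122,112),(592,155)],275,160,6),.032); print('bar inner',f,np.degrees(np.arctan2(*(f[0]-f[1])[::-1]))-90)
f=P(t([(100,312),(570,362)],275,160,6),.032); print('guide inner top',f,np.degrees(np.arctan2(*(f[0]-f[1])[::-1]))-90)
f=P(t([(349,148),(334,335)],275,160,6),.012); print('mark',f)
f=P(t([(85,78),(622,127),(603,415),(57,360)],275,160,6),.012); print('plate',f,f.mean(0))
E
```

```text
[[0.55030696 0.28331272]
 [0.56664728 0.13046587]
 [0.40145089 0.11359872]
 [0.38620869 0.26648495]] ang rib [np.float64(5.855040916074891), np.float64(5.829903490506582)]
red [[0.50692492 0.18528796]
 [0.50779547 0.15073195]
 [0.4838567  0.16666843]
 [0.48298759 0.16617748]] 1.4431061851797722
bar inner [[ 0.60953575 -0.11068918]
 [ 0.59518708 -0.28014723]] -4.839908726465026
guide inner top [[ 0.53602589 -0.10344368]
 [ 0.5199439  -0.27084666]] -5.4874249502518495
mark [[ 0.60115174 -0.19495882]
 [ 0.53131243 -0.1891268 ]]
plate [[ 0.626874   -0.09702085]
 [ 0.61000734 -0.29548242]
 [ 0.50316676 -0.28628407]
 [ 0.52090153 -0.08794324]] [ 0.56523741 -0.19168265]
```

```bash
python3 -m jog '[{"gripper":8.7,"dp":[-42.3,-36.1,0],"twist":1.27},{"gripper":8.7,"dp":[-42.3,-36.1,0],"twist":1.27},{"gripper":8.7,"dp":[-42.3,-36.1,0],"twist":1.27},{"gripper":8.7,"dp":[-42.3,-36.1,0],"twist":1.27},{"gripper":8.7,"dp":[-42.3,-36.1,0],"twist":1.27},{"gripper":8.7,"dp":[-42.3,-36.1,0],"twist":1.27},{"gripper":8.7,"dp":[-42.3,-36.1,0],"twist":1.27},{"gripper":8.7,"dp":[-42.3,-36.1,0],"twist":1.27},{"gripper":8.7,"dp":[-42.3,-36.1,0],"twist":1.27},{"gripper":8.7,"dp":[-42.3,-36.1,0],"twist":1.27}]'
python3 - <<'E'
from h import *
s=ctrl.observe(); c=imaging.calibration("wrist"); p,d=imaging.grab_frame("wrist"); cv2.imwrite("pics/w1.png",p[:,:,::-1]); print(s['position'],s['q'],R.from_quat(s['eef_rot']).as_matrix()[:,1],s['qvel'],c)
E
```

```text
time_s: 1.35
position: [0.4858, 0.1636, 0.4047]
eef_rot: [0.697, 0.717, -0.0, 0.001]
force: [0.3, 0.2, -0.8]
grip_width: 1.001
[0.48578717 0.16356208 0.40466921] [-0.80327648  0.01923806  0.43431409  1.80174017 -0.00645668  1.3223694
 -0.34000411] [9.99623278e-01 2.74386975e-02 6.48767149e-04] [-0.04518727 -0.00244926 -0.08963528  0.01247184 -0.04948874  0.00649677
 -0.03469856] {'fx': 314.0816735994828, 'fy': 314.0816735994828, 'cx': 279.61688652235273, 'cy': 216.21475255738514, 'distortion': array([-0.02221318,  0.        ,  0.        ,  0.        ,  0.        ]), 'origin': array([0.4842915 , 0.23085197, 0.38454989]), 'rotation': array([0.99183431, 0.01326186, 0.00154854, 0.12683231])}
```

View pics/w1.png

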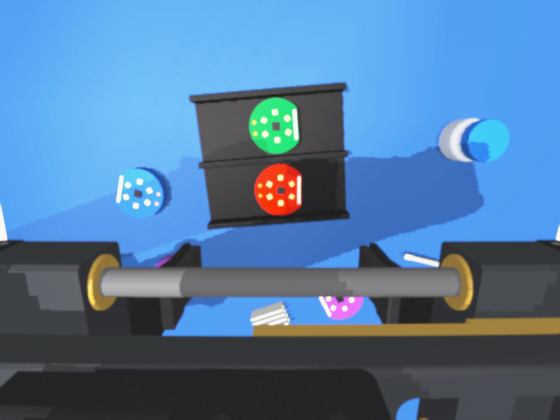

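The wrist view shows red at (278,189), with its white flat at x≈299. The lane is clear at both ends.

```bash
cat >> h.py <<'E'
def module(c,p,ztop,roi=None):
    """circle centre by arc fit of red blob outline (world), and flat line from white pixels"""
    m=redmask(p); n,l,st,ce=cv2.connectedComponentsWithStats(m)
    k=1+np.argmax(st[1:,4]) if roi is None else max(range(1,n),key=lambda i:st[i,4]*(np.hypot(*(ce[i]-roi))<60))
    cs,_=cv2.findContours((l==k).astype(np.uint8),cv2.RETR_EXTERNAL,cv2.CHAIN_APPROX_NONE)
    ct=max(cs,key=cv2.contourArea).reshape(-1,2)
    W=pix2w(c,ct,ztop)[:,:2]
    # white near blob
    h=cv2.cvtColor(p,cv2.COLOR_RGB2HSV); wm=((h[...,1]<70)&(h[...,2]>150)).astype(np.uint8)
    hull=np.zeros_like(wm); cv2.drawContours(hull,[cv2.convexHull(ct.reshape(-1,1,2))],-1,1,-1)
    near=cv2.dilate(hull,np.ones((9,9)))
    n2,l2,st2,ce2=cv2.connectedComponentsWithStats(wm&near)
    best=None
    for i in range(1,n2):
        if st2[i,4]<8: continue
        pts=pix2w(c,np.argwhere(l2==i)[:,::-1],ztop)[:,:2]
        w,v=np.linalg.eigh(np.cov(pts.T))
        if best is None or w[1]>best[0]: best=(w[1],pts.mean(0),v[:,1])
    _,fm,fd=best
    nrm=np.array([fd[1],-fd[0]]); 
    if nrm@(fm-W.mean(0))<0: nrm=-nrm
    A=W[((W-fm)@nrm)<-.008]
    S=np.c_[2*A,np.ones(len(A))]; x=np.linalg.lstsq(S,(A**2).sum(1),rcond=None)[0]
    r=np.sqrt(x[2]+x[0]**2+x[1]**2)
    return dict(centre=x[:2],r=r,flatmid=fm,yaw=np.degrees(np.arctan2(nrm[1],nrm[0])),dist=(fm-x[:2])@nrm)
E
python3 - <<'E'
from h import *
f=np.load("pics/top0.npz"); print(module(imaging.calibration("top"),f['p'],.02,(168,235)))
c=imaging.calibration("wrist"); p,d=imaging.grab_frame("wrist"); print(module(c,p,.02))
s=ctrl.observe();print(s['position'],R.from_quat(s['eef_rot']).as_matrix()[:,1],s['q'])
E
```

```text
{'centre': array([0.48108774, 0.16797157]), 'r': np.float64(0.026916405607338614), 'flatmid': array([0.50905301, 0.17040511]), 'yaw': np.float64(0.10385967058626601), 'dist': np.float64(0.027969635759306215)}
{'centre': array([0.48671275, 0.16812431]), 'r': np.float64(0.030718051489201533), 'flatmid': array([0.50813405, 0.16914009]), 'yaw': np.float64(2.3045190654964407), 'dist': np.float64(0.02144482346349871)}
[0.48367425 0.16850119 0.40438784] [ 9.99363283e-01  3.56675750e-02 -9.23791650e-04] [-0.80680241  0.01900608  0.42802098  1.80246361 -0.00877911  1.32260524
 -0.34101177]
```

```bash
python3 -m jog '[{"gripper":8.7,"dp":[0,0,6],"twist":0},{"gripper":8.7,"dp":[0,0,12],"twist":0},{"gripper":8.7,"dp":[0,0,17],"twist":0},{"gripper":8.7,"dp":[0,0,19.5],"twist":0},{"gripper":8.7,"dp":[0,0,20.8],"twist":0},{"gripper":8.7,"dp":[0,0,21.5],"twist":0},{"gripper":8.7,"dp":[0,0,21.5],"twist":0},{"gripper":8.7,"dp":[0,0,21.5],"twist":0}]' 25
python3 - <<'E'
from h import *
s=ctrl.observe(); c=imaging.calibration("wrist"); p,d=imaging.grab_frame("wrist"); cv2.imwrite("pics/w2.png",p[:,:,::-1]); print(s['position'],s['force'])
E
```

```text
time_s: 2.45
position: [0.4843, 0.169, 0.1908]
eef_rot: [0.694, 0.72, 0.001, 0.0]
force: [-0.1, 0.3, 0.4]
grip_width: 0.999
[0.48428026 0.16903712 0.19084325] [-0.07895369  0.2688343   0.42153267]
```

View pics/w2.png

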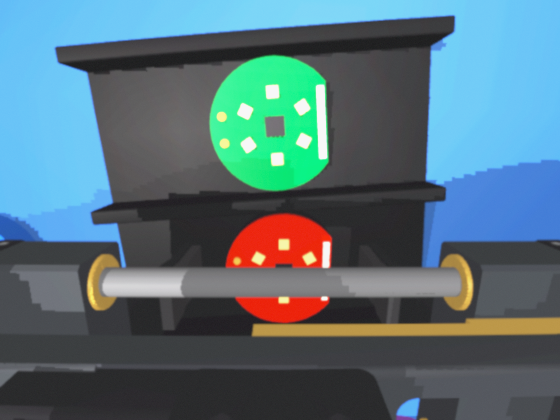

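The red module sits between the fingers, at about (280,268). I'll go down 1.5 mm more and close.

```bash
python3 -m jog '[{"gripper":8.7,"dp":[0,0,0.1],"twist":0},{"gripper":4,"dp":[0,0,0.1],"twist":0},{"gripper":4,"dp":[0,0,0.1],"twist":0},{"gripper":4,"dp":[0,0,0.1],"twist":0},{"gripper":4,"dp":[0,0,0.1],"twist":0},{"gripper":4,"dp":[0,0,0.1],"twist":0},{"gripper":4,"dp":[0,0,0.1],"twist":0},{"gripper":4,"dp":[0,0,0.1],"twist":0}]' 25
python3 -m jog '[{"gripper":4,"dp":[0,0,-1],"twist":0},{"gripper":4,"dp":[0,0,-4],"twist":0},{"gripper":4,"dp":[0,0,-8],"twist":0},{"gripper":4,"dp":[0,0,-8],"twist":0}]'
python3 - <<'E'
from h import *
s=ctrl.observe(); c=imaging.calibration("wrist"); p,d=imaging.grab_frame("wrist"); cv2.imwrite("pics/w3.png",p[:,:,::-1]); print(s['position'],s['force'],s['grip_width'],s['q'],R.from_quat(s['eef_rot']).as_matrix()[:,:2])
E
```

```text
time_s: 3.5
position: [0.4838, 0.1687, 0.1888]
eef_rot: [0.694, 0.72, 0.0, 0.0]
force: [0.0, -0.3, -0.3]
grip_width: 0.615
time_s: 4.0
position: [0.4853, 0.1691, 0.2725]
eef_rot: [0.694, 0.72, 0.004, 0.001]
force: [0.1, 0.1, -0.6]
grip_width: 0.618
[0.48526773 0.16909461 0.2725186 ] [ 0.07057522  0.05349346 -0.60718992] 0.6175497506356576 [-0.79375061  0.14279648  0.43866496  1.9606729  -0.07149045  1.04530855
 -0.28670601] [[-0.03684099  0.99930106]
 [ 0.99931471  0.03681727]
 [ 0.00358545  0.00647083]]
```

View pics/w3.png

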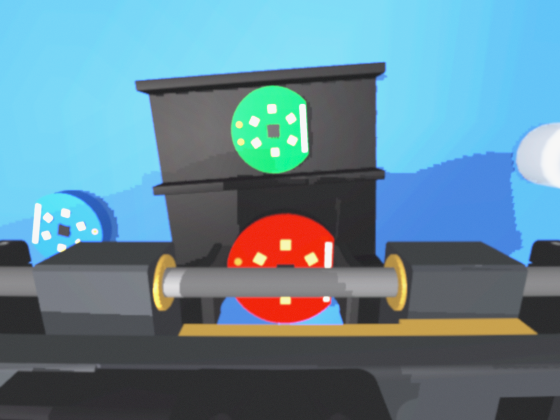

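Holding it (53.7 mm across flat and back). Carrying it to above the fixture.

```bash
python3 -m jog '[{"gripper":4,"dp":[-5,0.9,-1],"twist":0.16},{"gripper":4,"dp":[-11,2,-2],"twist":0.33},{"gripper":4,"dp":[-17,3.1,-3],"twist":0.5},{"gripper":4,"dp":[-23,4.2,-3],"twist":0.67},{"gripper":4,"dp":[-29,5.4,-3],"twist":0.84},{"gripper":4,"dp":[-34,6.3,-3],"twist":1.01},{"gripper":4,"dp":[-36,6.6,-3],"twist":1.17},{"gripper":4,"dp":[-36,6.6,-3],"twist":1.17},{"gripper":4,"dp":[-36,6.6,-3],"twist":1.17},{"gripper":4,"dp":[-36,6.6,-3],"twist":1.17}]'
python3 - <<'E'
from h import *
s=ctrl.observe(); c=imaging.calibration("wrist"); p,d=imaging.grab_frame("wrist"); cv2.imwrite("pics/w4.png",p[:,:,::-1]); print(s['position'],s['force'],s['grip_width'],s['q'],R.from_quat(s['eef_rot']).as_matrix()[:,:2],c)
p,d=imaging.grab_frame("top"); cv2.imwrite("pics/t4.png",p[:,:,::-1])
E
```

```text
time_s: 5.3
position: [0.5632, -0.1868, 0.2984]
eef_rot: [0.976, 0.219, -0.0, -0.001]
force: [1.1, -0.3, 0.0]
grip_width: 0.611
[ 0.56315399 -0.1867851   0.29835846] [ 1.10260031 -0.28340513  0.04519716] 0.6113411773776765 [-0.38547065  0.34871087  0.79941177  1.75150203 -0.27198968  1.15683975
 -0.63425161] [[ 9.04038742e-01  4.27450202e-01]
 [ 4.27450518e-01 -9.04037798e-01]
 [ 8.38827015e-05 -1.40871880e-03]] {'fx': 314.0816735994828, 'fy': 314.0816735994828, 'cx': 279.61688652235273, 'cy': 216.21475255738514, 'distortion': array([-0.02221318,  0.        ,  0.        ,  0.        ,  0.        ]), 'origin': array([ 0.62462299, -0.15818821,  0.27834461]), 'rotation': array([ 0.83788061, -0.53111142, -0.06769384,  0.10627456])}
```

View pics/w4.png

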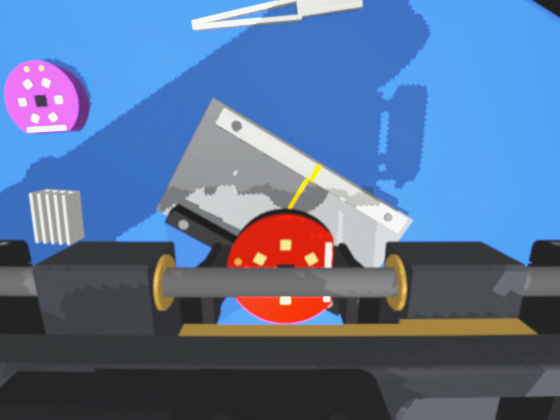

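View pics/t4.png

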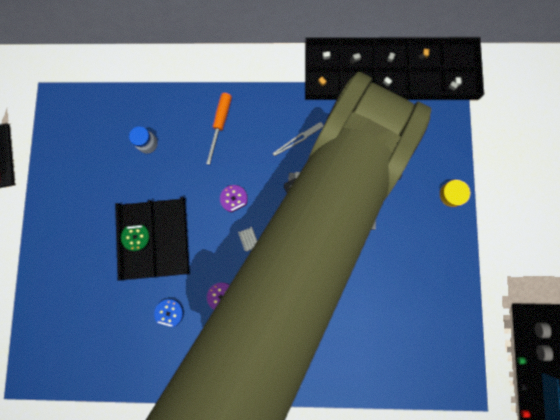

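The wrist view shows the module held above the fixture. The bar's inner top edge runs from (216,122) to (400,235), and the yellow mark crosses it near (309,179). I'll refine the fixture pose from this view.

```bash
python3 - <<'E'
import cv2
b=cv2.imread("pics/w4.png")[90:250,160:420]; cv2.imwrite("pics/w4z.png",cv2.resize(b,None,fx=3,fy=3,interpolation=cv2.INTER_CUBIC))
E
```

```text
(no output)
```

View pics/w4z.png

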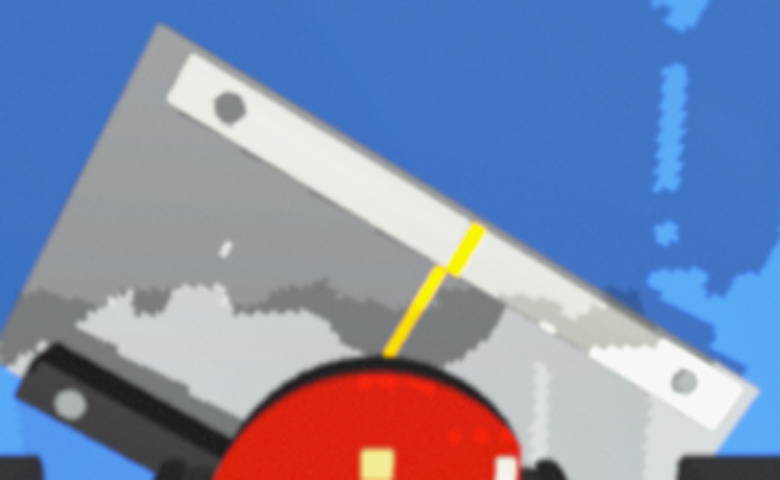

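```bash
python3 - <<'E'
from h import *
c=imaging.calibration("wrist")
P=lambda l,z: pix2w(c,[(160+x/3,90+y/3) for x,y in l],z)[:,:2]
f=P([(168,100),(717,431)],.032); a=np.arctan2(*(f[0]-f[1])[::-1])-np.pi/2; print('bar',f,np.degrees(a),np.linalg.norm(f[0]-f[1]))
ex=np.array([np.cos(a),np.sin(a)]); 
m=P([(454,273),(480,226)],.032); print('mark top',m); m2=P([(437,268),(390,355)],.012); print('mark floor',m2)
mid=f.mean(0); print('origin from bar',mid-.038*ex,' from mark', m[0]-.038*ex)
print(np.array([1,0])@[ex[0],ex[1]])
s=ctrl.observe();print(s['position'])
E
```

```text
bar [[ 0.61226339 -0.11147343]
 [ 0.59564143 -0.28136848]] -5.58784306989324 0.17070623517018227
mark top [[ 0.60374595 -0.19625899]
 [ 0.61759424 -0.19687843]]
mark floor [[ 0.60126636 -0.19429448]
 [ 0.57274483 -0.19319718]]
origin from bar [ 0.56613298 -0.19272083]  from mark [ 0.56592653 -0.19255887]
0.995248082568387
[ 0.56314139 -0.18731014  0.2987036 ]
```

```bash
python3 -m jog '[{"gripper":4,"dp":[0,0.2,4],"twist":0},{"gripper":4,"dp":[0,0.2,7.5],"twist":0},{"gripper":4,"dp":[0,0.2,9],"twist":0},{"gripper":4,"dp":[0,0.2,9.6],"twist":0},{"gripper":4,"dp":[0,0.2,9.9],"twist":0},{"gripper":4,"dp":[0,0.2,10.1],"twist":0},{"gripper":4,"dp":[0,0.2,10.1],"twist":0}]'
python3 - <<'E'
from h import *
s=ctrl.observe(); c=imaging.calibration("wrist"); p,d=imaging.grab_frame("wrist"); cv2.imwrite("pics/w5.png",p[:,:,::-1]); print(s['position'],s['force'],s['grip_width'])
p,d=imaging.grab_frame("side"); cv2.imwrite("pics/s5.png",cv2.resize(p[190:300,230:370,::-1],None,fx=5,fy=5,interpolation=cv2.INTER_CUBIC))
E
```

```text
time_s: 6.28
position: [0.5641, -0.1905, 0.1984]
eef_rot: [0.976, 0.217, 0.001, 0.0]
force: [-0.0, -0.5, -0.1]
grip_width: 0.614
[ 0.56413537 -0.19046888  0.19835712] [-0.01001707 -0.53621136 -0.05533723] 0.613527780905696
```

View pics/w5.png

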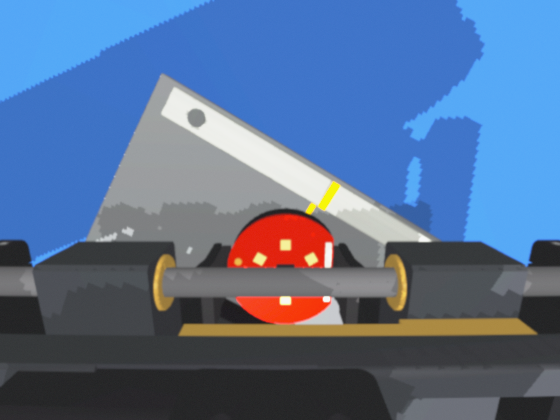

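View pics/s5.png

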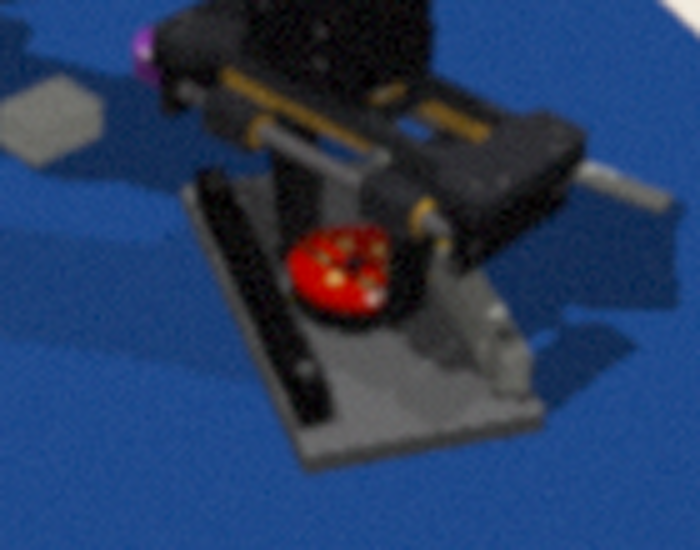

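The side view shows the module between the walls, just above the floor and not touching (force ≈ 0). I'll lower it the last bit and release to 6.6 cm.

```bash
python3 -m jog '[{"gripper":4,"dp":[0,0,0.15],"twist":0},{"gripper":4,"dp":[0,0,0.15],"twist":0}]'
python3 -m jog '[{"gripper":6.6,"dp":[0,0,0.15],"twist":0},{"gripper":6.6,"dp":[0,0,0.15],"twist":0},{"gripper":6.6,"dp":[0,0,0.15],"twist":0},{"gripper":6.6,"dp":[0,0,0.15],"twist":0},{"gripper":6.6,"dp":[0,0,-6],"twist":0},{"gripper":6.6,"dp":[0,0,-10],"twist":0},{"gripper":6.6,"dp":[0,0,-10],"twist":0},{"gripper":6.6,"dp":[0,0,-10],"twist":0}]'
python3 - <<'E'
from h import *
s=ctrl.observe(); c=imaging.calibration("wrist"); p,d=imaging.grab_frame("wrist"); cv2.imwrite("pics/w6.png",p[:,:,::-1]); print(s['position'],s['force'],s['grip_width'],R.from_quat(s['eef_rot']).as_matrix()[:,:2])
try: print(module(c,p,.028))
except Exception as e: print(e)
E
```

```text
time_s: 6.62
position: [0.5641, -0.1905, 0.1968]
eef_rot: [0.976, 0.217, 0.0, 0.0]
force: [-0.1, -0.0, 3.9]
grip_width: 0.615
time_s: 7.62
position: [0.5635, -0.19, 0.2955]
eef_rot: [0.976, 0.217, -0.0, -0.001]
force: [-0.1, -0.4, -0.0]
grip_width: 0.759
[ 0.56353099 -0.18998464  0.2955019 ] [-0.08206153 -0.41679266 -0.01414289] 0.7585091853096348 [[ 9.05574606e-01  4.24185679e-01]
 [ 4.24186600e-01 -9.05574392e-01]
 [-6.00900898e-04 -1.23687534e-03]]
{'centre': array([ 0.56624831, -0.19398859]), 'r': np.float64(0.029924739114047718), 'flatmid': array([ 0.56867672, -0.21547746]), 'yaw': np.float64(-77.62037181606422), 'dist': np.float64(0.02150984404826036)}
```

View pics/w6.png

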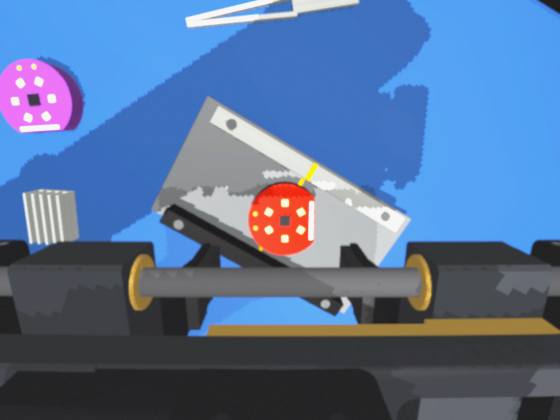

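The module lies flat in the channel, released, at px (284,218). Its centre is about (0.5657,-0.1935) and its flat is about 60° short of the bar. Turning the gripper to -30° from the channel axis to regrasp the round sides.

```bash
python3 -m jog '[{"gripper":7.2,"dp":[0.05,0.4,0],"twist":0.18},{"gripper":7.2,"dp":[0.05,0.4,0],"twist":0.36},{"gripper":7.2,"dp":[0.05,0.4,0],"twist":0.54},{"gripper":7.2,"dp":[0.05,0.4,0],"twist":0.72},{"gripper":7.2,"dp":[0.05,0.4,0],"twist":0.9},{"gripper":7.2,"dp":[0.05,0.4,0],"twist":1.05},{"gripper":7.2,"dp":[0.05,0.4,2],"twist":1.05},{"gripper":7.2,"dp":[0.05,0.4,4],"twist":1.05},{"gripper":7.2,"dp":[0.05,0.4,5],"twist":1.05},{"gripper":7.2,"dp":[0.05,0.4,5],"twist":1.05}]'
python3 - <<'E'
from h import *
s=ctrl.observe(); c=imaging.calibration("wrist"); p,d=imaging.grab_frame("wrist"); cv2.imwrite("pics/w7.png",p[:,:,::-1]); print(s['position'],s['force'],s['grip_width'],R.from_quat(s['eef_rot']).as_matrix()[:,:2],s['q'])
try: print(module(c,p,.028))
except Exception as e: print(e)
E
```

```text
time_s: 8.93
position: [0.5655, -0.1937, 0.2448]
eef_rot: [0.954, -0.301, -0.001, 0.0]
force: [-0.2, -0.2, 0.8]
grip_width: 0.827
[ 0.5654933  -0.19372694  0.24480833] [-0.20746846 -0.20562551  0.7538797 ] 0.8271810980316413 [[ 0.81859111 -0.57437177]
 [-0.57437257 -0.81859391]
 [-0.00217871  0.00103795]] [-0.48344809  0.49771755  0.96934012  1.79022401 -0.45661645  1.10064595
 -1.53838377]
{'centre': array([ 0.57026327, -0.19691379]), 'r': np.float64(0.02794087876741563), 'flatmid': array([ 0.57610444, -0.21237084]), 'yaw': np.float64(-65.02698290520779), 'dist': np.float64(0.016478002366361055)}
```

View pics/w7.png

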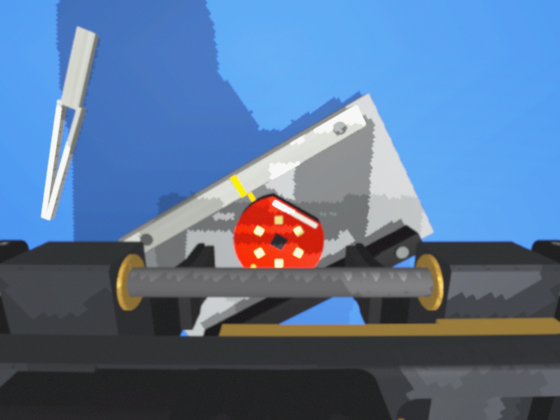

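The module is centred between the fingers (px 279), and the pads will land on round edge. Descending and gripping.

```bash
python3 -m jog '[{"gripper":7.2,"dp":[0,0,3],"twist":0},{"gripper":7.2,"dp":[0,0,4.3],"twist":0},{"gripper":7.2,"dp":[0,0,4.8],"twist":0},{"gripper":7.2,"dp":[0,0,4.8],"twist":0},{"gripper":5,"dp":[0,0,4.8],"twist":0},{"gripper":5,"dp":[0,0,4.8],"twist":0},{"gripper":5,"dp":[0,0,4.8],"twist":0},{"gripper":5,"dp":[0,0,4.8],"twist":0},{"gripper":5,"dp":[0,0,4.8],"twist":0}]' 15
python3 - <<'E'
from h import *
s=ctrl.observe(); c=imaging.calibration("wrist"); p,d=imaging.grab_frame("wrist"); cv2.imwrite("pics/w8.png",p[:,:,::-1]); print(s['position'],s['force'],s['torque'],s['grip_width'],R.from_quat(s['eef_rot']).as_matrix()[:,1])
E
```

```text
time_s: 10.1
position: [0.5663, -0.194, 0.1989]
eef_rot: [0.954, -0.301, 0.0, -0.0]
force: [0.9, 0.9, 5.3]
grip_width: 0.683
[ 0.56633905 -0.19395863  0.1988872 ] [0.86154503 0.94652817 5.31088956] [0.128808   0.30605098 0.00863432] 0.682575915770138 [-5.74653009e-01 -8.18396915e-01 -6.38304235e-04]
```

View pics/w8.png

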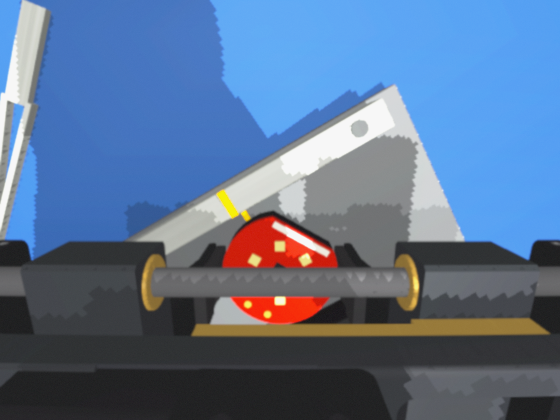

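Force z is 5 N and the TCP stopped 2 mm high, so something is touching. I'll look from the side.

```bash
python3 - <<'E'
from h import *
p,d=imaging.grab_frame("side"); cv2.imwrite("pics/s8.png",cv2.resize(p[200:290,240:360,::-1],None,fx=6,fy=6,interpolation=cv2.INTER_CUBIC))
s=ctrl.observe();print(s['position'],s['force'],s['torque'],s['grip_width'])
E
```

```text
[ 0.56632812 -0.19395998  0.19887359] [-0.65114092 -0.07741265  5.93236309] [0.10903346 0.25300384 0.03244441] 0.6803411165734129
```

View pics/s8.png

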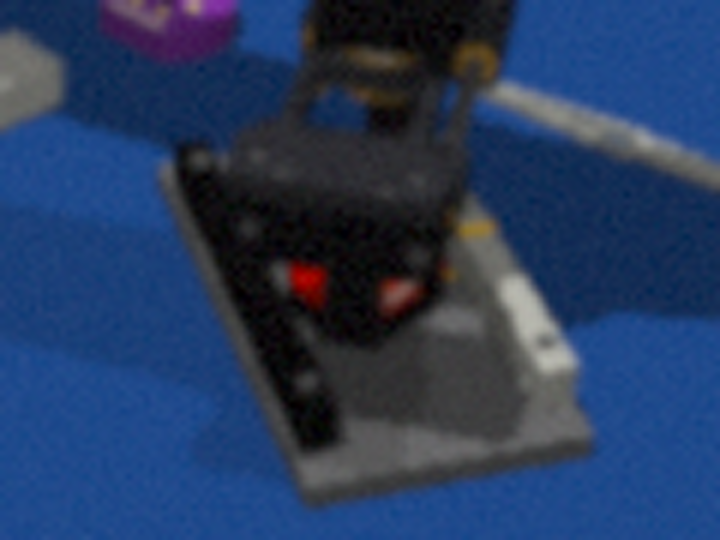

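```bash
python3 -m jog '[{"gripper":5,"dp":[0,0,-0.2],"twist":0},{"gripper":5,"dp":[0,0,-0.2],"twist":0}]'
python3 -m jog '[{"gripper":5,"dp":[0,0,-0.2],"twist":0},{"gripper":5,"dp":[0,0,-0.2],"twist":0}]'
python3 - <<'E'
from h import *
s=ctrl.observe();print(s['position'],s['force'],s['torque'],s['grip_width'])
p,d=imaging.grab_frame("wrist"); cv2.imwrite("pics/w9.png",p[:,:,::-1])
s=ctrl.observe();print(s['position'],s['force'],s['torque'],s['grip_width'])
E
```

```text
time_s: 10.45
position: [0.5658, -0.1937, 0.1999]
eef_rot: [0.954, -0.301, -0.0, 0.0]
force: [0.4, 0.4, -1.0]
grip_width: 0.682
time_s: 10.7
position: [0.566, -0.1938, 0.2022]
eef_rot: [0.954, -0.301, -0.0, 0.0]
force: [-0.1, -0.2, -1.4]
grip_width: 0.684
[ 0.56599224 -0.19382214  0.20223145] [-0.12344602 -0.19020502 -1.43140461] [0.01055554 0.16721213 0.04749854] 0.6839345032588023
[ 0.56599162 -0.19380114  0.2021859 ] [-0.36493964  0.33703387  0.09010101] [ 0.01361437  0.12604804 -0.04272545] 0.6836408189264679
```

View pics/w9.png

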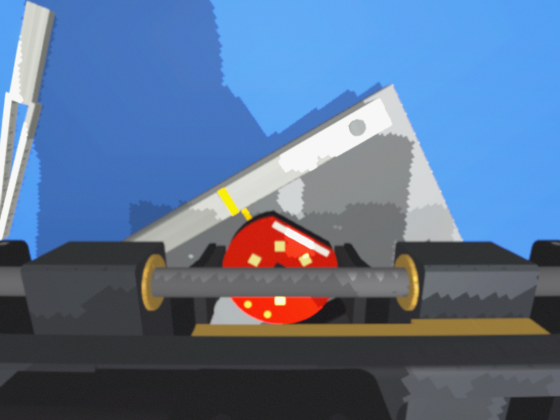

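Held firmly (59.5 mm) with no more contact force. Now turning 60°.

```bash
python3 -m jog '[{"gripper":5,"dp":[0,0,0],"twist":-0.15},{"gripper":5,"dp":[0,0,0],"twist":-0.3},{"gripper":5,"dp":[0,0,0],"twist":-0.45},{"gripper":5,"dp":[0,0,0],"twist":-0.6},{"gripper":5,"dp":[0,0,0],"twist":-0.75},{"gripper":5,"dp":[0,0,0],"twist":-0.9},{"gripper":5,"dp":[0,0,0],"twist":-1.04},{"gripper":5,"dp":[0,0,0],"twist":-1.04},{"gripper":5,"dp":[0,0,0],"twist":-1.04}]'
python3 -m jog '[{"gripper":5,"dp":[0,0,0.2],"twist":0},{"gripper":5,"dp":[0,0,0.3],"twist":0},{"gripper":5,"dp":[0,0,0.3],"twist":0}]'
python3 - <<'E'
from h import *
s=ctrl.observe();print(s['position'],s['force'],s['torque'],s['grip_width'],R.from_quat(s['eef_rot']).as_matrix()[:,:2])
p,d=imaging.grab_frame("wrist"); cv2.imwrite("pics/w10.png",p[:,:,::-1])
E
```

```text
time_s: 11.88
position: [0.566, -0.1939, 0.2022]
eef_rot: [0.977, 0.211, -0.0, -0.0]
force: [0.7, -0.9, -0.5]
grip_width: 0.677
time_s: 12.25
position: [0.566, -0.1938, 0.1991]
eef_rot: [0.977, 0.212, -0.0, -0.0]
force: [0.4, -0.1, -0.2]
grip_width: 0.685
[ 0.56604051 -0.19375464  0.19911102] [ 0.38013057 -0.05136871 -0.24436392] [-0.07033512  0.12757637  0.03012439] 0.6848335137778303 [[ 9.09983972e-01  4.14643389e-01]
 [ 4.14643392e-01 -9.09983987e-01]
 [-1.70623261e-04 -5.03283624e-05]]
```

View pics/w10.png

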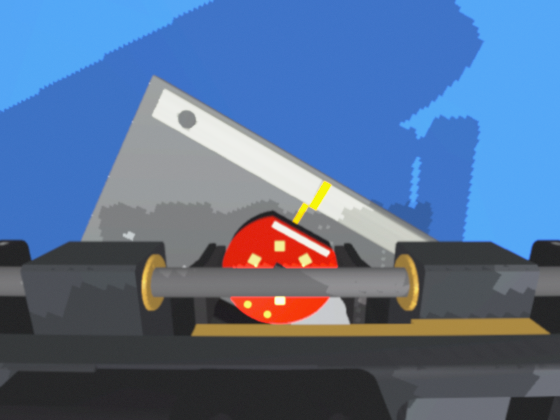

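The white line is now parallel to the bar. I'll set the module down, release, and retake it with the jaws along the channel.

```bash
python3 -m jog '[{"gripper":5,"dp":[0,0,0.15],"twist":0},{"gripper":5,"dp":[0,0,0.15],"twist":0},{"gripper":7.2,"dp":[0,0,0.15],"twist":0},{"gripper":7.2,"dp":[0,0,0.15],"twist":0},{"gripper":7.2,"dp":[0,0,0.15],"twist":0},{"gripper":7.2,"dp":[0,0,0.15],"twist":0},{"gripper":7.2,"dp":[0,0,-3],"twist":0},{"gripper":7.2,"dp":[0,0,-7],"twist":0},{"gripper":7.2,"dp":[0,0,-10],"twist":0},{"gripper":7.2,"dp":[0,0,-10],"twist":0}]'
python3 - <<'E'
from h import *
s=ctrl.observe(); c=imaging.calibration("wrist"); p,d=imaging.grab_frame("wrist"); cv2.imwrite("pics/w11.png",p[:,:,::-1]); np.savez("pics/w11.npz",p=p); print(s['position'],s['force'],s['grip_width'],R.from_quat(s['eef_rot']).as_matrix()[:,:2])
cv2.imwrite("pics/w11z.png",cv2.resize(p[90:290,150:420,::-1],None,fx=2.8,fy=2.8,interpolation=cv2.INTER_CUBIC))
try: print(module(c,p,.028))
except Exception as e: print(e)
E
```

```text
time_s: 13.55
position: [0.5669, -0.1944, 0.3018]
eef_rot: [0.977, 0.212, 0.002, 0.001]
force: [0.7, 0.7, -0.6]
grip_width: 0.831
[ 0.56687001 -0.1944357   0.30181174] [ 0.73041823  0.73297376 -0.59457332] 0.8309087863461443 [[ 0.90989489  0.41480752]
 [ 0.41481595 -0.90990509]
 [ 0.00436153  0.00272802]]
{'centre': array([ 0.5632512 , -0.19317719]), 'r': np.float64(0.027465329045964916), 'flatmid': array([ 0.56165698, -0.22228788]), 'yaw': np.float64(-92.81929482042672), 'dist': np.float64(0.029153866692005155)}
```

View pics/w11z.png

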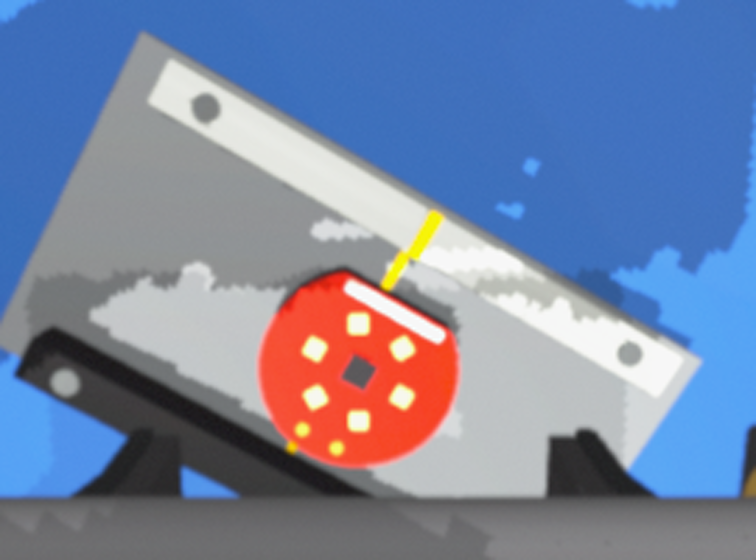

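```bash
python3 - <<'E'
from h import *
c=imaging.calibration("wrist")
P=lambda l,z: pix2w(c,[(150+x/2.8,90+y/2.8) for x,y in l],z)[:,:2]
f=P([(150,102),(660,395)],.032); a=np.arctan2(*(f[0]-f[1])[::-1])-np.pi/2; ex=np.array([np.cos(a),np.sin(a)]); ey=np.array([-ex[1],ex[0]])
w=P([(345,285),(445,338)],.028); aw=np.arctan2(*(w[0]-w[1])[::-1])-np.pi/2
cc=P([(358,372)],.028)[0]; mk=P([(413,256)],.032)[0]
o=f.mean(0)-.038*ex
print('bar yaw',np.degrees(a),'flat yaw',np.degrees(aw),'origin',o,'mark',mk-.038*ex,'centre',cc)
print('centre in fix',(cc-o)@ex,(cc-o)@ey,(cc-mk)@ey,'flat',(w.mean(0)-o)@ex)
s=ctrl.observe();print(s['position'])
E
```

```text
bar yaw -5.290402480974663 flat yaw -3.816061228629238 origin [ 0.56518885 -0.19101409] mark [ 0.56444348 -0.19049456] centre [ 0.56374698 -0.19434697]
centre in fix -0.0011284168383896313 -0.0034516240579667515 -0.0039002187727244 flat 0.020193417468108155
[ 0.56625804 -0.19394045  0.30002554]
```

```bash
python3 -m jog '[{"gripper":7.8,"dp":[0,0,0],"twist":0.17},{"gripper":7.8,"dp":[0,0,0],"twist":0.34},{"gripper":7.8,"dp":[0,0,0],"twist":0.52},{"gripper":7.8,"dp":[0,0,3],"twist":0.52},{"gripper":7.8,"dp":[0,0,6],"twist":0.52},{"gripper":7.8,"dp":[0,0,8.5],"twist":0.52},{"gripper":7.8,"dp":[0,0,9.6],"twist":0.52},{"gripper":7.8,"dp":[0,0,10.2],"twist":0.52},{"gripper":7.8,"dp":[0,0,10.2],"twist":0.52},{"gripper":7.8,"dp":[0,0,10.2],"twist":0.52}]'
python3 -m jog '[{"gripper":5,"dp":[0,0,0],"twist":0},{"gripper":5,"dp":[0,0,0],"twist":0},{"gripper":5,"dp":[0,0,0],"twist":0},{"gripper":5,"dp":[0,0,0],"twist":0},{"gripper":5,"dp":[0,0,0],"twist":0},{"gripper":5,"dp":[0,0,0],"twist":0}]' 10
python3 - <<'E'
from h import *
s=ctrl.observe(); c=imaging.calibration("wrist"); p,d=imaging.grab_frame("wrist"); cv2.imwrite("pics/w12.png",p[:,:,::-1]); print(s['position'],s['force'],s['grip_width'],R.from_quat(s['eef_rot']).as_matrix()[:,:2])
E
```

```text
time_s: 14.85
position: [0.5664, -0.194, 0.1981]
eef_rot: [0.999, -0.046, 0.001, 0.0]
force: [0.5, 0.4, -0.3]
grip_width: 0.896
time_s: 15.6
position: [0.5662, -0.1939, 0.1975]
eef_rot: [0.999, -0.046, 0.0, -0.0]
force: [-0.3, 0.5, 4.0]
grip_width: 0.686
[ 0.56616426 -0.1938536   0.19752124] [-0.30176136  0.54830885  4.02368512] 0.6863725742449659 [[ 9.95753371e-01 -9.20599393e-02]
 [-9.20599931e-02 -9.95753457e-01]
 [ 4.26085558e-04 -1.44063234e-04]]
```

View pics/w12.png

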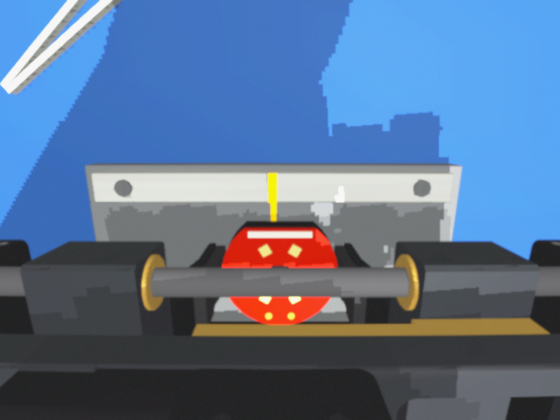

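The flat is parallel to the bar. The mark is at column 273 and the module centre at about 280, so the module is about 3 mm off. I'll slide it to the bar and correct along it.

```bash
python3 -m jog '[{"gripper":5,"dp":[0,0,-0.1],"twist":0},{"gripper":5,"dp":[0.4,-0.15,-0.1],"twist":0},{"gripper":5,"dp":[0.8,-0.3,-0.1],"twist":0},{"gripper":5,"dp":[1.1,-0.3,-0.1],"twist":0},{"gripper":5,"dp":[1.25,-0.3,-0.1],"twist":0},{"gripper":5,"dp":[1.25,-0.3,-0.1],"twist":0}]'
python3 -m jog '[{"gripper":5,"dp":[0.1,0,0],"twist":0},{"gripper":5,"dp":[0.1,0,0],"twist":0}]'
python3 -m jog '[{"gripper":5,"dp":[0.1,0,0],"twist":0},{"gripper":5,"dp":[0.1,0,0],"twist":0}]'
python3 - <<'E'
from h import *
s=ctrl.observe(); c=imaging.calibration("wrist"); p,d=imaging.grab_frame("wrist"); cv2.imwrite("pics/w13.png",p[:,:,::-1]); print(s['position'],s['force'],s['grip_width'])
E
```

```text
time_s: 16.4
position: [0.5788, -0.1921, 0.1982]
eef_rot: [0.999, -0.046, -0.0, 0.0]
force: [0.1, -1.0, 0.1]
grip_width: 0.684
time_s: 16.65
position: [0.5798, -0.1921, 0.1983]
eef_rot: [0.999, -0.046, 0.0, -0.0]
force: [-0.3, 0.6, -0.9]
grip_width: 0.684
time_s: 16.9
position: [0.5808, -0.1922, 0.1983]
eef_rot: [0.999, -0.046, 0.0, -0.0]
force: [0.2, 0.3, -0.5]
grip_width: 0.682
[ 0.58078911 -0.19215281  0.19825601] [ 0.1940376   0.29351064 -0.54837595] 0.6819487673191575
```

View pics/w13.png

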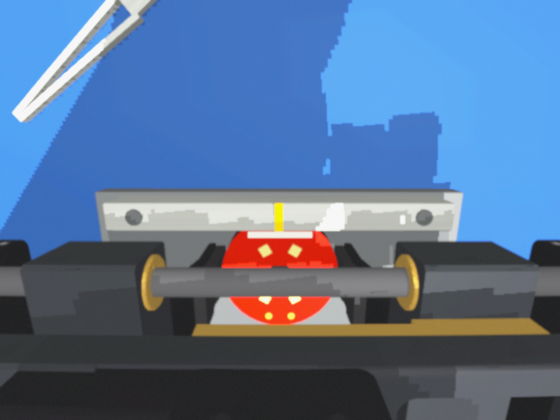

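Centred on the mark (279 against 280). Creeping on until it touches the bar.

```bash
python3 -m jog '[{"gripper":5,"dp":[0.08,0,0],"twist":0},{"gripper":5,"dp":[0.08,0,0],"twist":0}]'
python3 -m jog '[{"gripper":5,"dp":[0.08,0,0],"twist":0},{"gripper":5,"dp":[0.08,0,0],"twist":0}]'
```

```text
time_s: 17.2
position: [0.5811, -0.1923, 0.1981]
eef_rot: [0.999, -0.046, -0.001, -0.0]
force: [-2.0, 0.0, 0.5]
grip_width: 0.683
time_s: 17.45
position: [0.5814, -0.1924, 0.1979]
eef_rot: [0.999, -0.046, -0.001, -0.0]
force: [-5.2, 0.9, 2.0]
grip_width: 0.687
```

Contact: force x is -5 N. I'll lower it onto the floor while still pressed against the bar, then release.

```bash
python3 -m jog '[{"gripper":5,"dp":[0,0,0.1],"twist":0},{"gripper":5,"dp":[0,0,0.2],"twist":0},{"gripper":5,"dp":[0,0,0.2],"twist":0}]'
python3 -m jog '[{"gripper":7.8,"dp":[0,0,0],"twist":0},{"gripper":7.8,"dp":[0,0,0],"twist":0},{"gripper":7.8,"dp":[0,0,0],"twist":0},{"gripper":7.8,"dp":[-0.1,0,0],"twist":0},{"gripper":7.8,"dp":[-0.1,0,-3],"twist":0},{"gripper":7.8,"dp":[-0.1,0,-8],"twist":0},{"gripper":7.8,"dp":[-0.1,0,-12],"twist":0},{"gripper":7.8,"dp":[-0.1,0,-12],"twist":0},{"gripper":7.8,"dp":[-0.1,0,-12],"twist":0}]'
python3 - <<'E'
from h import *
s=ctrl.observe(); c=imaging.calibration("wrist"); p,d=imaging.grab_frame("wrist"); cv2.imwrite("pics/w14.png",cv2.resize(p[90:290,150:420,::-1],None,fx=2.8,fy=2.8,interpolation=cv2.INTER_CUBIC)); print(s['position'],s['force'],s['grip_width'])
p,d=imaging.grab_frame("side"); cv2.imwrite("pics/s14.png",cv2.resize(p[200:290,240:360,::-1],None,fx=6,fy=6,interpolation=cv2.INTER_CUBIC))
E
```

```text
time_s: 17.82
position: [0.5816, -0.1925, 0.1972]
eef_rot: [0.999, -0.046, -0.001, -0.001]
force: [-7.3, 2.7, 9.9]
grip_width: 0.684
time_s: 18.95
position: [0.5811, -0.192, 0.3157]
eef_rot: [0.999, -0.046, -0.0, -0.0]
force: [0.9, -1.2, -0.9]
grip_width: 0.898
[ 0.58111858 -0.19195505  0.31569756] [ 0.94083211 -1.22599331 -0.85744999] 0.8984654775252683
```

View pics/w14.png

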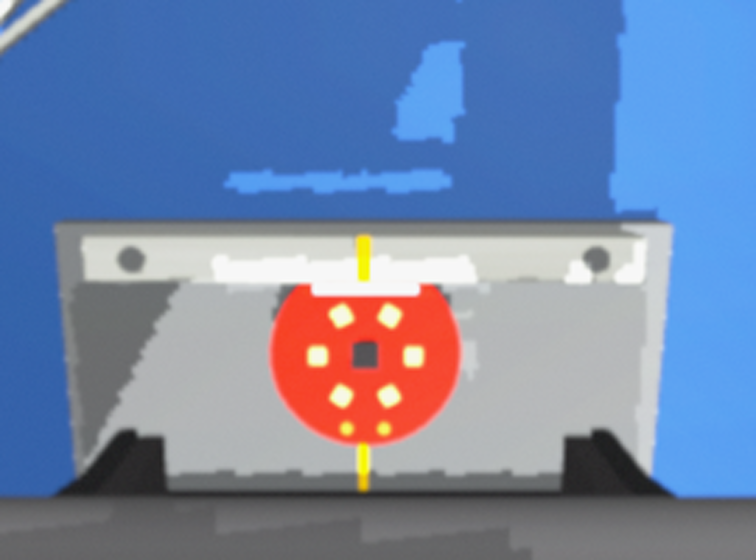

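View pics/s14.png

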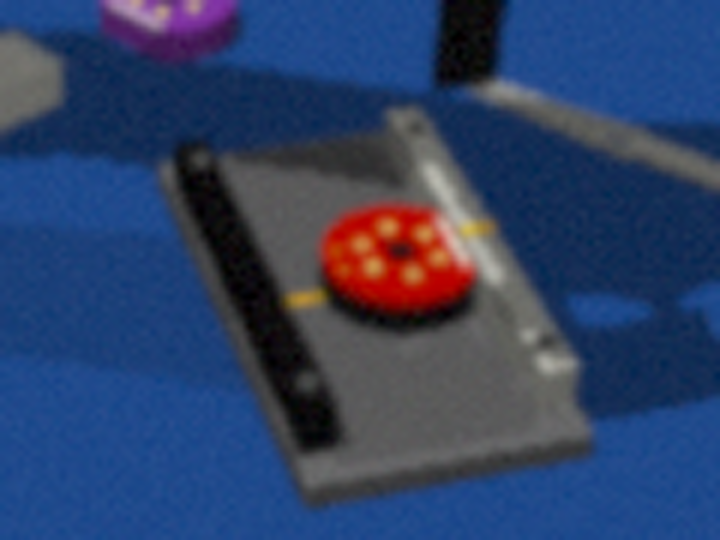

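The flat lies along the bar, and the mark at column 363 matches the module centre at 365. A numeric check of gap and tilt comes next.

```bash
python3 - <<'E'
from h import *
c=imaging.calibration("wrist"); p,d=imaging.grab_frame("wrist")
P=lambda l,z: pix2w(c,[(150+x/2.8,90+y/2.8) for x,y in l],z)[:,:2]
f=P([(82,282),(645,282)],.032); a=np.arctan2(*(f[0]-f[1])[::-1])-np.pi/2; ex=np.array([np.cos(a),np.sin(a)]); ey=np.array([-ex[1],ex[0]])
cc=P([(365,354)],.028)[0]; w=P([(312,289),(420,289)],.028); mk=P([(363,282)],.032)[0]
print('centre->bar',(mk-cc)@ex*1e3,'along',(cc-mk)@ey*1e3,'angles',np.degrees(a),np.degrees(np.arctan2(*(w[0]-w[1])[::-1])-np.pi/2))
# tilt from depth on red
m=cv2.erode(redmask(p),np.ones((3,3))); vu=np.argwhere((m>0)&(d>0)); D=d[m.astype(bool)&(d>0)]
K=np.array([[c['fx'],0,c['cx']],[0,c['fy'],c['cy']],[0,0,1]])
n=cv2.undistortPoints(vu[:,::-1].astype(float).reshape(-1,1,2),K,c['distortion']).reshape(-1,2)
X=(np.c_[n,np.ones(len(n))]*D[:,None])@R.from_quat(c['rotation']).as_matrix().T+c['origin']
q=X.mean(0);X=X[np.hypot(*(X-q)[:,:2].T)<.032]; s=np.linalg.lstsq(np.c_[X[:,:2]-q[:2],np.ones(len(X))],X[:,2],rcond=None)[0]; print('slope',s,len(X)); print(ctrl.observe()['qvel'].round(3), ctrl.observe()['time_s'])
E
```

```text
centre->bar 23.52967097118334 along -0.6365221061981179 angles -5.332532205176512 -5.332551083362641
slope [-0.00012904 -0.00129309  0.02812805] 1884
[ 0.     0.001  0.003 -0.004  0.     0.    -0.001] 19.1
```

The flat is at the bar: centre to bar is 23.5 mm against 24 nominal. It is 0.6 mm off the mark and parallel. Tilt is about 0 and the top is at z = 28.1 mm. Handing in.

```bash
python3 -c "
from rig import job
print(job.close_job())"
```

```text
the job is handed in; nothing more can be done
None
```

I took the red module out of the tray, laid it in the fixture channel turned about 60° off, and let go. I then regripped it by its round edge, turned it 60°, regripped it along the channel and slid it against the steel bar until it touched. After setting it down I released it and backed off. The job was handed in at about 19 s and gave no verdict.

**Last checks (wrist camera, after release):**
- **Flat:** it is parallel to the bar within what I could measure. The centre is 23.5 mm from the bar face, against 24 mm nominal, so it is flush within camera error.
- **Mark:** the module is 0.6 mm off the yellow mark.
- **Height and tilt:** the red top is at 28.1 mm with a slope of about 0.001, so it lies flat on the channel floor.
- **Gripper:** it is open and 12 cm clear of the module.

**Odd or unchecked:**
- At the first regrip in the channel the wrist read 5–6 N upward and the arm stopped about 2 mm high. I did not find the cause. Lifting 2–4 mm cleared it, and the turn went normally.
- I did not measure the other loose items again at the end.

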